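# Press down a freshly glued inlay band

### The arm

A 6-joint arm with a two-finger parallel gripper is mounted at the origin on the work surface. World frame = base frame: x ahead of the robot, y to its left, z up, the work surface at z = 0. Lengths are in m, angles in rad, forces in N, time in s.
With the tool pointing down it reaches from about 0.2 to 0.875 m from the base axis. Payload 3.4 kg.
Tool frame: the origin (TCP) lies midway between the tips of the shut fingers; the grasp point (between the pads) lies 19 mm behind it; z points along the fingers, x is the direction in which the jaws open and shut, and the axes are right-handed (so a half turn about z gives the same grasp; the last joint's range is limited). The gripper opens to 94 mm and grips with 3 to 60 N. Pads are 16 mm wide; open, the fingers measure 119 mm over their backs; the gripper's body (75 mm by 177 mm) begins 78 mm behind the grasp point.
Start: joints at [-1.285, 0.276, 1.505, -0, 1.361, -0.121], TCP at [0.228, -0.528, 0.205] pointing down, gripper open.
Joint ranges: [-2.89, 2.89], [-0.75, 2.08], [0.22, 2.7], [-1.18, 4.32], [0.11, 2.71], [-2.7, 2.7]. Speed limits (rad/s): [2.57, 2.57, 3.14, 3.14, 3.14, 3.14].

### API

Orientations are given as a unit quaternion [x, y, z, w].
In Python, from rig import observe, capture, camera_model, hand_in gives the robot as it stands.
- The arm moves only by the tool carry_out, never from a script. Its argument "motion" is a list of rows, each an object with "offset": the shift along the tool's x, y, z in cm, a list of three; "dr": the turn, a rotation vector about the tool's x, y, z in degrees, a list of three; "gripper": the opening, from 0 (shut) to 1 (fully open). A call has 1 to 10 rows; each row shifts and turns the commanded pose from where the row before left it, along the tool's axes as they then stand; what a row does not reach is not made up. A row lasts 1/10 s, in which the tool goes at most 50 mm and 8.59 degrees, less where a joint would pass 70% of its speed; a pose out of reach is approached as far as the arm can. A call is refused whole if a number of a shift passes 5 or a number of a turn 8.59, either way. A call with a gripper value outside its range is refused whole. The fingers move at their own pace and stop on an object; "force" is the grip in N (left out, the last holds). Time passes only in rows, so rows that do not move let the fingers close. It gives the time, the measured TCP pose, the force and the opening at its end, in the units of the state.
- observe(): the state, without advancing time (a new reading comes with each control period).
- capture(name): name is "side" or "top" or "wrist"; returns the picture (384x512x3 uint8, red, green, blue); there is no depth.
- camera_model(name): a dict with "vertical_fov" (degrees; the focal length in pixels is half the picture's height over the tangent of half this angle, whatever the lens; pixels are square), "cx", "cy" (the principal point, pixels), "eye" and "attitude" of the camera in the world. Camera axes: x right, y down, z forward; pixel columns grow to the right and rows downward; lengths in m; the calibration is good to about 2 mm. A picture is of the moment at which its call begins: read the wrist's pose just before it. camera_model takes no time and is no camera call; for the wrist camera it gives the pose at the moment of the call.
- hand_in(): hands the job in, once; it reports no verdict.
The state is a dict: "time_s": time; "joint_positions": joint angles; "qvel": joint speeds; "tau": joint torques, N m; "eef_pos": TCP position; "tcp_rot": TCP orientation; "wrist_force": force on the tool from outside, world axes, zero at the start; "torque": the same for the moment, N m; "gripper_width": finger opening in m.
Only numpy, scipy, OpenCV 4.12 (cv2) and the standard library are available. Lean on these libraries where they do the work, as an engineer would, in place of code of your own. Each camera call takes 0.05 s, during which the arm holds its last target.

### The job

Six little pieces of wood have just been glued in a curved row on the plywood panel. Put the fingertips on the end piece beside the blue dot and run them along the band to the end piece beside the yellow dot, pressing every piece in turn gently, just enough that the panel sinks a few millimetres into its foam and never down to the bottom. Leave the loose offcut, glue pot and tape roll standing where they are, and finish with the hand clear of everything.

Things in the scene. Friction and masses are not known exactly. Their poses are not given: they have to be found in the camera images.
- foam: grey foam pad, 300 x 460 x 40 mm, fixed to the bench; origin: centre of its underside on the bench; x across, y along its length, z up. The panel lies centred on it, the two dots and the three loose things are on its margin
- panel: plywood panel, 180 x 320 x 12 mm, parallel to the foam pad; origin: centre of its underside, 40 mm above the bench at rest. It cannot shift, turn, tilt or be lifted; it only sinks straight down into the foam, starting at about 1.5 N and then 0.6 N for each mm, to a hard bottom at 25 mm (about 16.5 N), and rises again by itself when let go. The band is a circular arc of 320 mm radius and about 260 mm length on it, the pieces' tops 56 mm above the bench at rest
- piece1: piece 1 of the curved wooden band (reddish mid-brown wood), 42.5 mm along the band, 24 mm wide, standing 4 mm proud of the panel; origin: centre of its top face; x across the band (towards the outside of the curve), y along the band towards the next higher number, z up
- piece2: piece 2 of the curved wooden band (dark brown wood), 42.5 mm along the band, 24 mm wide, standing 4 mm proud of the panel; origin: centre of its top face; x across the band (towards the outside of the curve), y along the band towards the next higher number, z up
- piece3: piece 3 of the curved wooden band (reddish mid-brown wood), 42.5 mm along the band, 24 mm wide, standing 4 mm proud of the panel; origin: centre of its top face; x across the band (towards the outside of the curve), y along the band towards the next higher number, z up
- piece4: piece 4 of the curved wooden band (dark brown wood), 42.5 mm along the band, 24 mm wide, standing 4 mm proud of the panel; origin: centre of its top face; x across the band (towards the outside of the curve), y along the band towards the next higher number, z up
- piece5: piece 5 of the curved wooden band (reddish mid-brown wood), 42.5 mm along the band, 24 mm wide, standing 4 mm proud of the panel; origin: centre of its top face; x across the band (towards the outside of the curve), y along the band towards the next higher number, z up
- piece6: piece 6 of the curved wooden band (dark brown wood), 42.5 mm along the band, 24 mm wide, standing 4 mm proud of the panel; origin: centre of its top face; x across the band (towards the outside of the curve), y along the band towards the next higher number, z up
- blue_dot: flat blue disc, 32 mm across, 2 mm thick, fixed on the foam beyond one end of the panel: the band is run over starting from the end piece (piece 1 or piece 6) nearest to it; origin: centre of its underside
- yellow_dot: flat yellow disc, 32 mm across, 2 mm thick, fixed on the foam beyond the other end of the panel, where the run finishes; origin: centre of its underside
- offcut: loose upright wood offcut, 36 x 36 x 55 mm, standing on the foam's margin; origin: centre of its underside; leave alone
- glue: loose glue pot with orange cap, 44 mm across, 80 mm tall, standing on the foam's margin; origin: centre of its underside; leave alone
- tape: loose roll of green tape lying flat on the foam's margin, 52 mm across, 24 mm high; origin: centre of its underside; leave alone

How it is judged:
On the way, in this order (a step that is already met when the one before it is completed fails the run):
1. the fingers press on the first piece, counted from the blue dot, with more than 1 N, and the panel is sunk by more than 1 mm (distance of panel from where it was at the start of the episode above 0.001 m and ((distance between blue_dot and piece1 below 0.15 m and contact force between the fingers and piece1 above 1 N) or (distance between blue_dot and piece6 below 0.15 m and contact force between the fingers and piece6 above 1 N))), for 0.1 s.
2. the fingers press on the second piece, counted from the blue dot, with more than 1 N, and the panel is sunk by more than 1 mm (distance of panel from where it was at the start of the episode above 0.001 m and ((distance between blue_dot and piece1 below 0.15 m and contact force between the fingers and piece2 above 1 N) or (distance between blue_dot and piece6 below 0.15 m and contact force between the fingers and piece5 above 1 N))), for 0.1 s.
3. the fingers press on the third piece, counted from the blue dot, with more than 1 N, and the panel is sunk by more than 1 mm (distance of panel from where it was at the start of the episode above 0.001 m and ((distance between blue_dot and piece1 below 0.15 m and contact force between the fingers and piece3 above 1 N) or (distance between blue_dot and piece6 below 0.15 m and contact force between the fingers and piece4 above 1 N))), for 0.1 s.
4. the fingers press on the fourth piece, counted from the blue dot, with more than 1 N, and the panel is sunk by more than 1 mm (distance of panel from where it was at the start of the episode above 0.001 m and ((distance between blue_dot and piece1 below 0.15 m and contact force between the fingers and piece4 above 1 N) or (distance between blue_dot and piece6 below 0.15 m and contact force between the fingers and piece3 above 1 N))), for 0.1 s.
5. the fingers press on the fifth piece, counted from the blue dot, with more than 1 N, and the panel is sunk by more than 1 mm (distance of panel from where it was at the start of the episode above 0.001 m and ((distance between blue_dot and piece1 below 0.15 m and contact force between the fingers and piece5 above 1 N) or (distance between blue_dot and piece6 below 0.15 m and contact force between the fingers and piece2 above 1 N))), for 0.1 s.
6. the fingers press on the sixth piece, counted from the blue dot, with more than 1 N, and the panel is sunk by more than 1 mm (distance of panel from where it was at the start of the episode above 0.001 m and ((distance between blue_dot and piece1 below 0.15 m and contact force between the fingers and piece6 above 1 N) or (distance between blue_dot and piece6 below 0.15 m and contact force between the fingers and piece1 above 1 N))), for 0.1 s.
At the end, for the whole second after the job is handed in: the six pieces have been pressed in turn from the blue to the yellow dot; the panel is back within 3 mm of its rest height; offcut, glue pot and tape roll stand upright, at rest, within 15 mm of where they were (distance of panel from where it was at the start of the episode below 0.003 m and distance of each of offcut, glue, tape from where it was at the start of the episode below 0.015 m and angle between each of offcut, glue, tape's own z axis and vertical below 0.15 rad and linear speed of each of offcut, glue, tape below 0.02 m/s); the robot touches nothing.
It fails at once if the panel is pressed down to the bottom of its foam (more than 24 mm) (distance of panel from where it was at the start of the episode above 0.024 m).
It fails at once if a piece is pressed hard (more than 20 N) (contact force between any of the arm, the fingers and piece1 above 20 N or contact force between any of the arm, the fingers and piece2 above 20 N or contact force between any of the arm, the fingers and piece3 above 20 N or contact force between any of the arm, the fingers and piece4 above 20 N or contact force between any of the arm, the fingers and piece5 above 20 N or contact force between any of the arm, the fingers and piece6 above 20 N).
It fails at once if a loose bystander is shifted, lifted or tipped (more than 20 mm or 0.3 rad) (distance of any of offcut, glue, tape from where it was at the start of the episode above 0.02 m or angle between any of offcut, glue, tape's own z axis and vertical above 0.3 rad).
It also fails if it takes over 42 s, if anything falls off the work surface, if the arm or the gripper's body presses on something with over 40 N, if the wrist force passes 120 N, or if a joint passes its speed limit or range.

## Working session

There is one attempt and no reset: what is moved stays moved. The work goes in short steps, Python scripts to look and compute and a tool call to move; the robot and the scene stay as the last step left them, time stands still between calls to the robot, and variables do not carry over. Pictures are saved under pics/ and viewed, and the job is handed in when it is done.

Besides the shell and the picture viewer there is one more tool, called as name(argument=value, ...), one argument or row to a line, values as JSON. carry_out: Moves the arm, as the interface text tells. Its arguments: {"type":"object","properties":{"motion":{"type":"array","items":{"type":"object","properties":{"offset":{"type":"array","items":{"type":"number"}},"dr":{"type":"array","items":{"type":"number"}},"gripper":{"type":"number"}}}},"force":{"type":"number"}},"required":["motion"]}

```bash
mkdir -p pics; ls; python3 - <<'E'
from rig import observe,capture,camera_model
import cv2,json
s=observe();print(s)
for n in ["top","side"]:
    m=camera_model(n);print(n,m)
    cv2.imwrite(f"pics/{n}0.png",capture(n)[:,:,::-1])
E
```

```text
pics
{'time_s': 0.0, 'joint_positions': array([-1.28501952e+00,  2.76575638e-01,  1.50611337e+00,  9.35019969e-06,
        1.36066816e+00, -1.21020029e-01]), 'qvel': array([ 0.00075503,  0.00143145,  0.00068824,  0.00017311, -0.00127193,
       -0.00088344]), 'tau': array([-2.26438424e-03, -4.04595208e+01, -2.37232518e+01,  6.97651436e-02,
        3.45258170e-02, -1.49234152e-04]), 'eef_pos': array([ 0.22734054, -0.52754598,  0.20462365]), 'tcp_rot': array([ 8.35364205e-01, -5.49696158e-01, -6.70109792e-04, -5.73885929e-04]), 'wrist_force': array([-0.94238635, -0.02098086, -0.54709546]), 'torque': array([-0.00127834, -0.03851107, -0.02874614]), 'gripper_width': 0.09392847120083418}
top {'vertical_fov': 49.799793783089726, 'cx': 252.31673839574117, 'cy': 188.32681664778707, 'eye': array([0.47001819, 0.02539732, 0.79351787]), 'attitude': array([-0.69561446,  0.71217428, -0.05623166,  0.07593622])}
side {'vertical_fov': 45.47283702056022, 'cx': 255.4075816874678, 'cy': 186.00670232989208, 'eye': array([0.54891429, 0.72429518, 0.59754929]), 'attitude': array([-0.03448347,  0.90069415, -0.43303474,  0.00646975])}
```

View pics/top0.png

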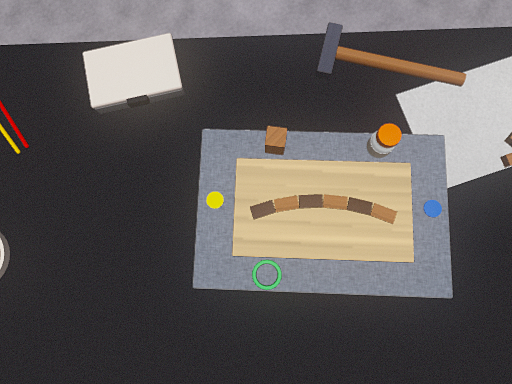

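View pics/side0.png

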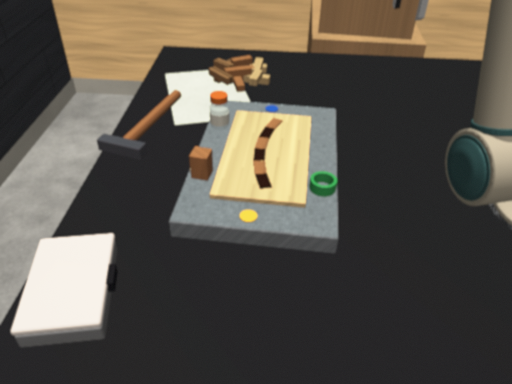

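```bash
cat > h.py <<'E'
import numpy as np,cv2
from scipy.spatial.transform import Rotation as R
def ray(m,uv,z,H=384):
    f=H/2/np.tan(np.radians(m['vertical_fov'])/2)
    d=np.array([(uv[0]-m['cx'])/f,(uv[1]-m['cy'])/f,1.])
    d=R.from_quat(m['attitude']).apply(d); e=np.array(m['eye'])
    return e+d*(z-e[2])/d[2]
E
python3 - <<'E'
from h import *
from rig import camera_model
im=cv2.imread('pics/top0.png');m=camera_model('top')
hsv=cv2.cvtColor(im,cv2.COLOR_BGR2HSV)
for n,lo,hi,z in [('blue',(100,150,60),(125,255,255),.042),('yellow',(22,150,120),(35,255,255),.042)]:
    k=cv2.inRange(hsv,lo,hi);k[:100]=0;k[:,:190]=0
    M=cv2.moments(k,True);c=(M['m10']/M['m00'],M['m01']/M['m00']);print(n,M['m00'],np.round(c,1),ray(m,c,z).round(4))
print([hsv[y,x].tolist() for x,y in [(384,213),(360,206),(336,201),(311,201),(286,204),(262,212),(320,235),(260,180)]])
for n,p in [('offcut',(275,146)),('glue',(380,147)),('tape',(266,275))]: print(n,ray(m,p,.05).round(3))
roi=im[150:270,225:455];cv2.imwrite('pics/roi.png',cv2.resize(roi,None,fx=3.4,fy=3.4,interpolation=cv2.INTER_CUBIC))
E
```

```text
blue 232.0 [432.2 208. ] [ 0.5678 -0.2798  0.042 ]
yellow 214.0 [214.6 199.6] [0.5934 0.1151 0.042 ]
[[15, 141, 177], [12, 102, 115], [15, 137, 179], [13, 96, 120], [16, 141, 177], [14, 95, 123], [20, 79, 222], [20, 80, 214]]
offcut [0.69  0.001 0.05 ]
glue [ 0.683 -0.193  0.05 ]
tape [0.455 0.024 0.05 ]
```

View pics/roi.png

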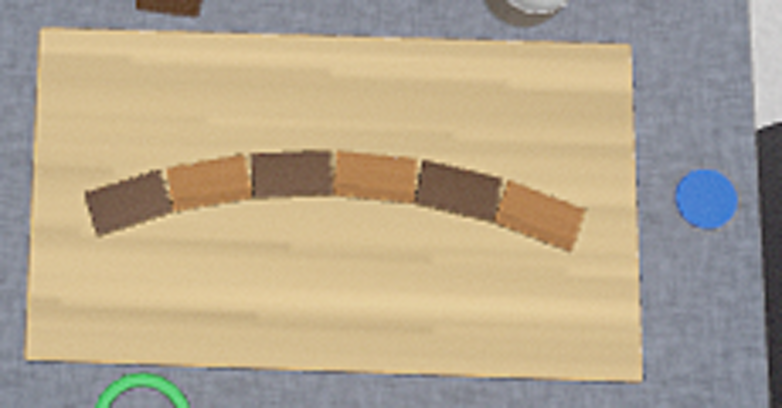

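The ROI shows the six pieces, alternating in colour. The reddish end piece (piece 1) is on the right by the blue dot, and the dark piece 6 is on the left.

```bash
python3 - <<'E'
from h import *
from rig import camera_model,observe
from scipy.optimize import least_squares
im=cv2.imread('pics/top0.png');m=camera_model('top')
hsv=cv2.cvtColor(im,cv2.COLOR_BGR2HSV)
dark=cv2.inRange(hsv,(0,60,60),(19,255,140)); red=cv2.inRange(hsv,(8,115,145),(18,255,255))
P=[]
for n,k in (('d',dark),('r',red)):
    k[:185]=0;k[232:]=0;k[:,:245]=0;k[:,402:]=0
    k=cv2.morphologyEx(k,cv2.MORPH_OPEN,np.ones((3,3),np.uint8))
    N,_,st,ce=cv2.connectedComponentsWithStats(k)
    for i in range(1,N):
        if st[i,4]>80:P.append((ce[i][0],n,st[i,4],ray(m,ce[i],.056)[:2]))
P.sort(key=lambda t:-t[0])
X=np.array([p[3] for p in P])
for p in P: print(p[1],p[2],round(p[0],1),p[3].round(4))
print(np.linalg.norm(np.diff(X,axis=0),axis=1).round(4))
r=least_squares(lambda c:np.hypot(*(X-c).T)-.32,[.25,-.08]);c=r.x;print('centre',c,r.fun.round(4))
a=np.degrees(np.arctan2(*(X-c).T[::-1]));print('ang',a.round(2))
mid=a.mean();st=np.degrees(.2600/6/.32);print(mid,np.diff(a).mean(),st)
s=observe();T=R.from_quat(s['tcp_rot']);print(T.as_matrix().round(3))
for k in np.arange(-2.7,2.8,.6):
    q=np.radians(mid+k*st); print(round(k,1),(c+.32*np.array([np.cos(q),np.sin(q)])).round(4), round(mid+k*st,1))
E
```

```text
r 311 383.1 [ 0.5592 -0.1871]
d 317 359.3 [ 0.5731 -0.146 ]
r 305 334.8 [ 0.5817 -0.1028]
d 303 310.1 [ 0.5843 -0.0589]
r 303 286.1 [ 0.5807 -0.0157]
d 297 262.1 [0.5712 0.0278]
[0.0434 0.044  0.044  0.0434 0.0445]
centre [ 0.26423824 -0.06264956] [ 0.0001 -0.0001 -0.0001  0.0001 -0.      0.    ]
ang [-22.87 -15.1   -7.21   0.67   8.44  16.42]
-3.275631225522704 7.858601490784432 7.758803475729898
[[ 0.396 -0.918 -0.   ]
 [-0.918 -0.396  0.002]
 [-0.002 -0.    -1.   ]]
-2.7 [ 0.5561 -0.1939] -24.2
-2.1 [ 0.5658 -0.1698] -19.6
-1.5 [ 0.5735 -0.145 ] -14.9
-0.9 [ 0.5791 -0.1196] -10.3
-0.3 [ 0.5827 -0.0939] -5.6
0.3 [ 0.5842 -0.0679] -0.9
0.9 [ 0.5836 -0.042 ] 3.7
1.5 [ 0.5808 -0.0161] 8.4
2.1 [0.576  0.0094] 13.0
2.7 [0.5691 0.0345] 17.7
```

carry_out(
  motion=[
    {"offset": [-1.8, -4.4, 0], "dr": [0, 0, 0], "gripper": 0},
    {"offset": [-1.8, -4.4, 0], "dr": [0, 0, 0], "gripper": 0},
    {"offset": [-1.8, -4.4, 0], "dr": [0, 0, 0], "gripper": 0},
    {"offset": [-1.8, -4.4, 0], "dr": [0, 0, 0], "gripper": 0},
    {"offset": [-1.8, -4.4, 0], "dr": [0, 0, 0], "gripper": 0},
    {"offset": [-1.8, -4.4, 0], "dr": [0, 0, 0], "gripper": 0},
    {"offset": [-1.8, -4.4, 0], "dr": [0, 0, 0], "gripper": 0},
    {"offset": [-1.8, -4.4, 0], "dr": [0, 0, 0], "gripper": 0},
    {"offset": [-1.8, -4.4, 0], "dr": [0, 0, 0], "gripper": 0},
    {"offset": [-1.8, -4.4, 0], "dr": [0, 0, 0], "gripper": 0},
  ],
)

```text
time_s: 1.1
eef_pos: [0.5613, -0.187, 0.2051]
tcp_rot: [0.835, -0.55, -0.0, 0.0]
wrist_force: [0.5, -1.0, 0.1]
gripper_width: 0.0176
```

carry_out(
  motion=[
    {"offset": [0, 0, 0], "dr": [0, 0, -7.3], "gripper": 0},
    {"offset": [0, 0, 0], "dr": [0, 0, -7.3], "gripper": 0},
    {"offset": [0, 0, 0], "dr": [0, 0, -7.3], "gripper": 0},
    {"offset": [0, 0, 0], "dr": [0, 0, -7.3], "gripper": 0},
    {"offset": [0, 0, 0], "dr": [0, 0, -7.3], "gripper": 0},
    {"offset": [0, 0, 0], "dr": [0, 0, -7.3], "gripper": 0},
    {"offset": [0, 0, 0], "dr": [0, 0, 0], "gripper": 0},
    {"offset": [0, 0, 0], "dr": [0, 0, 0], "gripper": 0},
  ],
)

```text
time_s: 1.9
eef_pos: [0.5602, -0.1886, 0.2051]
tcp_rot: [0.98, -0.2, -0.0, -0.0]
wrist_force: [-0.1, 0.0, 1.0]
gripper_width: 0.0007
```

```bash
cat > st.py <<'E'
from h import *
from rig import observe
c=np.array([.26424,-.06265])
def show(th):
    s=observe();p=s['eef_pos'];T=R.from_quat(s['tcp_rot']);M=T.as_matrix()
    q=np.radians(th);tgt=c+.32*np.array([np.cos(q),np.sin(q)])
    print('t',s['time_s'],'p',p.round(4),'rad/ang',np.hypot(*(p[:2]-c)).round(4),np.degrees(np.arctan2(*(p[:2]-c)[::-1])).round(2),'xdir',np.degrees(np.arctan2(M[1,0],M[0,0])).round(2),'z',M[:,2].round(4),'F',s['wrist_force'].round(2),'w',round(s['gripper_width'],4),'q6',s['joint_positions'][5].round(2))
    d=np.r_[tgt-p[:2],0];print('need tool cm',(M.T@d*100).round(2))
    # tilt correction rotvec in tool axes
    zt=M.T@np.array([0,0,-1.]);print('tilt fix deg',np.degrees(np.cross([0,0,1],zt)).round(2))
E
python3 -c "
from st import *
show(-23)"
```

```text
t 1.9 p [ 0.5602 -0.1886  0.2051] rad/ang 0.3217 -23.06 xdir -23.04 z [-6.e-04  2.e-04 -1.e+00] F [-0.08  0.03  0.95] w 0.0007 q6 -0.04
need tool cm [-0.17 -0.03  0.  ]
tilt fix deg [ 0.    0.04 -0.  ]
```

carry_out(
  motion=[
    {"offset": [-0.1, 0, 3], "dr": [0, 0, 0], "gripper": 0},
    {"offset": [-0.1, 0, 4], "dr": [0, 0, 0], "gripper": 0},
    {"offset": [0, 0, 3.5], "dr": [0, 0, 0], "gripper": 0},
    {"offset": [0, 0, 2], "dr": [0, 0, 0], "gripper": 0},
    {"offset": [0, 0, 0.9], "dr": [0, 0, 0], "gripper": 0},
    {"offset": [0, 0, 0], "dr": [0, 0, 0], "gripper": 0},
    {"offset": [0, 0, 0], "dr": [0, 0, 0], "gripper": 0},
  ],
)

```text
time_s: 2.6
eef_pos: [0.5594, -0.1884, 0.0724]
tcp_rot: [0.98, -0.199, 0.001, 0.0]
wrist_force: [-0.3, -0.2, -0.6]
gripper_width: 0.0006
```

```bash
python3 -c "
from st import *
show(-23)
from rig import capture,camera_model
for n in ['side','top','wrist']:
    cv2.imwrite(f'pics/{n}1.png',capture(n)[:,:,::-1])
a,b,w=[cv2.imread(f'pics/{n}1.png') for n in ('side','top','wrist')]
cv2.imwrite('pics/both1.png',np.hstack([cv2.resize(a[70:230,160:360],(400,320)),cv2.resize(w,(400,320))]))
"
```

```text
t 2.6 p [ 0.5594 -0.1884  0.0724] rad/ang 0.3208 -23.07 xdir -22.93 z [ 1.7e-03 -9.0e-04 -1.0e+00] F [-0.32 -0.24 -0.56] w 0.0006 q6 -0.04
need tool cm [-0.08 -0.04 -0.  ]
tilt fix deg [ 0.01 -0.11  0.  ]
```

View pics/both1.png

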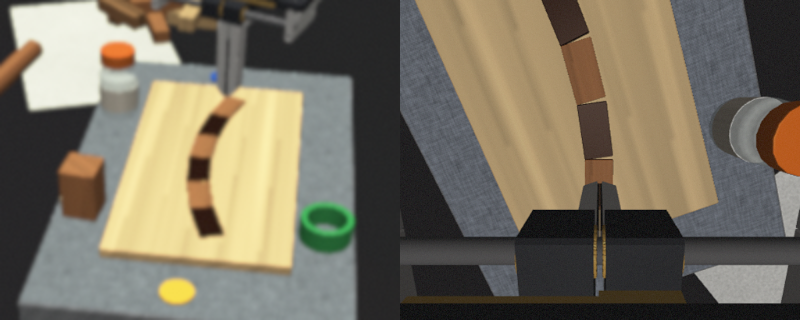

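The shut fingers are above piece 1 and in line with the band. The glue pot is well to the side. I'll descend gently.

carry_out(
  motion=[
    {"offset": [-0.1, 0, 1.0], "dr": [0, 0, 0], "gripper": 0},
    {"offset": [0, 0, 0.4], "dr": [0, 0, 0], "gripper": 0},
    {"offset": [0, 0, 0.3], "dr": [0, 0, 0], "gripper": 0},
    {"offset": [0, 0, 0.3], "dr": [0, 0, 0], "gripper": 0},
    {"offset": [0, 0, 0.1], "dr": [0, 0, 0], "gripper": 0},
    {"offset": [0, 0, 0], "dr": [0, 0, 0], "gripper": 0},
    {"offset": [0, 0, 0], "dr": [0, 0, 0], "gripper": 0},
  ],
)

```text
time_s: 3.45
eef_pos: [0.5572, -0.1873, 0.0507]
tcp_rot: [0.98, -0.198, -0.0, -0.0]
wrist_force: [-1.9, 0.8, 5.3]
gripper_width: 0.0003
```

```bash
python3 -c "
from st import *
show(-23)"
```

```text
t 3.45 p [ 0.5572 -0.1873  0.0507] rad/ang 0.3183 -23.05 xdir -22.89 z [-8.e-04  3.e-04 -1.e+00] F [-1.9   0.8   5.28] w 0.0003 q6 -0.04
need tool cm [ 0.17 -0.03 -0.  ]
tilt fix deg [ 0.    0.05 -0.  ]
```

carry_out(
  motion=[
    {"offset": [0.02, -0.6, 0], "dr": [0, 0, -1.07], "gripper": 0},
    {"offset": [0.02, -0.6, 0], "dr": [0, 0, -1.07], "gripper": 0},
    {"offset": [0.02, -0.6, 0], "dr": [0, 0, -1.07], "gripper": 0},
    {"offset": [0.02, -0.6, 0], "dr": [0, 0, -1.07], "gripper": 0},
    {"offset": [0.02, -0.6, 0], "dr": [0, 0, -1.07], "gripper": 0},
    {"offset": [-0.01, -0.6, 0], "dr": [0, 0, -1.07], "gripper": 0},
    {"offset": [-0.01, -0.6, 0], "dr": [0, 0, -1.07], "gripper": 0},
  ],
)

```text
time_s: 4.15
eef_pos: [0.5729, -0.1479, 0.0506]
tcp_rot: [0.991, -0.133, 0.0, 0.0]
wrist_force: [0.1, -3.1, 5.8]
gripper_width: 0.0006
```

```bash
python3 -c "
from st import *
show(-15.5)"
```

```text
t 4.15 p [ 0.5729 -0.1479  0.0506] rad/ang 0.3203 -15.44 xdir -15.3 z [ 5.e-04 -4.e-04 -1.e+00] F [ 0.14 -3.13  5.78] w 0.0006 q6 -0.1
need tool cm [-0.03  0.03 -0.  ]
tilt fix deg [ 0.02 -0.04  0.  ]
```

carry_out(
  motion=[
    {"offset": [-0.01, -0.6, 0], "dr": [0, 0, -1.07], "gripper": 0},
    {"offset": [-0.01, -0.6, 0], "dr": [0, 0, -1.07], "gripper": 0},
    {"offset": [-0.01, -0.6, 0], "dr": [0, 0, -1.07], "gripper": 0},
    {"offset": [-0.01, -0.6, 0], "dr": [0, 0, -1.07], "gripper": 0},
    {"offset": [-0.01, -0.6, 0], "dr": [0, 0, -1.07], "gripper": 0},
    {"offset": [-0.01, -0.6, 0], "dr": [0, 0, -1.07], "gripper": 0},
    {"offset": [-0.01, -0.6, 0], "dr": [0, 0, -1.07], "gripper": 0},
  ],
)

```text
time_s: 4.85
eef_pos: [0.5808, -0.1067, 0.0505]
tcp_rot: [0.998, -0.068, 0.0, 0.0]
wrist_force: [-0.4, -5.0, 5.0]
gripper_width: 0.0004
```

```bash
python3 -c "
from st import *
show(-8)"
```

```text
t 4.85 p [ 0.5808 -0.1067  0.0505] rad/ang 0.3196 -7.92 xdir -7.82 z [ 1.e-04 -1.e-04 -1.e+00] F [-0.44 -5.03  5.05] w 0.0004 q6 -0.16
need tool cm [0.04 0.05 0.  ]
tilt fix deg [ 0.01 -0.01  0.  ]
```

carry_out(
  motion=[
    {"offset": [0, -0.6, 0], "dr": [0, 0, -1.07], "gripper": 0},
    {"offset": [0, -0.6, 0], "dr": [0, 0, -1.07], "gripper": 0},
    {"offset": [0, -0.6, 0], "dr": [0, 0, -1.07], "gripper": 0},
    {"offset": [0, -0.6, 0], "dr": [0, 0, -1.07], "gripper": 0},
    {"offset": [0, -0.6, 0], "dr": [0, 0, -1.07], "gripper": 0},
    {"offset": [-0.01, -0.6, 0], "dr": [0, 0, -1.07], "gripper": 0},
    {"offset": [-0.01, -0.6, 0], "dr": [0, 0, -1.07], "gripper": 0},
    {"offset": [-0.01, -0.6, 0], "dr": [0, 0, -1.07], "gripper": 0},
  ],
)

```text
time_s: 5.65
eef_pos: [0.584, -0.0588, 0.0505]
tcp_rot: [1.0, 0.006, 0.0, 0.0]
wrist_force: [-0.0, -3.0, 5.1]
gripper_width: 0.0003
```

```bash
python3 -c "
from st import *
show(0.6)"
```

```text
t 5.65 p [ 0.584  -0.0588  0.0505] rad/ang 0.3198 0.69 xdir 0.74 z [ 3.e-04 -1.e-04 -1.e+00] F [-0.02 -3.01  5.13] w 0.0003 q6 -0.23
need tool cm [0.02 0.05 0.  ]
tilt fix deg [ 0.01 -0.02  0.  ]
```

carry_out(
  motion=[
    {"offset": [0, -0.6, 0], "dr": [0, 0, -1.07], "gripper": 0},
    {"offset": [0, -0.6, 0], "dr": [0, 0, -1.07], "gripper": 0},
    {"offset": [0, -0.6, 0], "dr": [0, 0, -1.07], "gripper": 0},
    {"offset": [-0.01, -0.6, 0], "dr": [0, 0, -1.07], "gripper": 0},
    {"offset": [-0.01, -0.6, 0], "dr": [0, 0, -1.07], "gripper": 0},
    {"offset": [-0.01, -0.6, 0], "dr": [0, 0, -1.07], "gripper": 0},
    {"offset": [-0.01, -0.6, 0], "dr": [0, 0, -1.07], "gripper": 0},
    {"offset": [-0.01, -0.6, 0], "dr": [0, 0, -1.07], "gripper": 0},
  ],
)

```text
time_s: 6.45
eef_pos: [0.5797, -0.0111, 0.0505]
tcp_rot: [0.997, 0.081, 0.0, 0.0]
wrist_force: [0.4, -4.1, 5.2]
gripper_width: 0.0007
```

```bash
python3 -c "
from st import *
show(9.3)"
```

```text
t 6.45 p [ 0.5797 -0.0111  0.0505] rad/ang 0.3197 9.29 xdir 9.3 z [ 2.e-04 -1.e-04 -1.e+00] F [ 0.38 -4.1   5.24] w 0.0007 q6 -0.3
need tool cm [ 0.03 -0.01  0.  ]
tilt fix deg [ 0.01 -0.01  0.  ]
```

Next, on to the middle of piece 6 (about 17°), then dwell there.

carry_out(
  motion=[
    {"offset": [0, -0.6, 0], "dr": [0, 0, -1.07], "gripper": 0},
    {"offset": [0, -0.6, 0], "dr": [0, 0, -1.07], "gripper": 0},
    {"offset": [0, -0.6, 0], "dr": [0, 0, -1.07], "gripper": 0},
    {"offset": [0, -0.6, 0], "dr": [0, 0, -1.07], "gripper": 0},
    {"offset": [-0.01, -0.6, 0], "dr": [0, 0, -1.07], "gripper": 0},
    {"offset": [-0.01, -0.6, 0], "dr": [0, 0, -1.07], "gripper": 0},
    {"offset": [-0.01, -0.6, 0], "dr": [0, 0, -1.07], "gripper": 0},
    {"offset": [0, 0, 0], "dr": [0, 0, 0], "gripper": 0},
    {"offset": [0, 0, 0], "dr": [0, 0, 0], "gripper": 0},
    {"offset": [0, 0, 0], "dr": [0, 0, 0], "gripper": 0},
  ],
)

```text
time_s: 7.45
eef_pos: [0.57, 0.0307, 0.0504]
tcp_rot: [0.989, 0.145, -0.0, -0.001]
wrist_force: [0.6, 0.7, 4.5]
gripper_width: 0.0003
```

```bash
python3 -c "
from st import *
show(17)"
```

```text
t 7.45 p [0.57   0.0307 0.0504] rad/ang 0.3197 16.98 xdir 16.68 z [-6.0e-04  2.1e-03 -1.0e+00] F [0.55 0.72 4.48] w 0.0003 q6 -0.36
need tool cm [ 0.03 -0.01  0.  ]
tilt fix deg [-0.12 -0.    0.  ]
```

Every piece has been pressed with about 5 N and about 5 mm of sink. Lifting straight up.

carry_out(
  motion=[
    {"offset": [0, 0, -0.5], "dr": [0, 0, 0], "gripper": 0},
    {"offset": [0, 0, -1], "dr": [0, 0, 0], "gripper": 0},
    {"offset": [0, 0, -3], "dr": [0, 0, 0], "gripper": 0},
    {"offset": [0, 0, -4], "dr": [0, 0, 0], "gripper": 0},
    {"offset": [0, 0, -4], "dr": [0, 0, 0], "gripper": 0},
    {"offset": [0, 0, -3], "dr": [0, 0, 0], "gripper": 0},
    {"offset": [0, 0, 0], "dr": [0, 0, 0], "gripper": 0},
    {"offset": [0, 0, 0], "dr": [0, 0, 0], "gripper": 0},
    {"offset": [0, 0, 0], "dr": [0, 0, 0], "gripper": 0},
  ],
)

```text
time_s: 8.35
eef_pos: [0.5687, 0.0297, 0.2036]
tcp_rot: [0.989, 0.145, -0.002, -0.001]
wrist_force: [-0.9, -0.7, -0.1]
gripper_width: 0.0004
```

```bash
python3 -c "
from st import *
show(17)
from rig import capture
for n in ['side','top']: cv2.imwrite(f'pics/{n}2.png',capture(n)[:,:,::-1])
cv2.imwrite('pics/both2.png',np.hstack([cv2.resize(cv2.imread(f'pics/{n}2.png'),(400,300)) for n in ('side','top')]))
"
```

```text
t 8.35 p [0.5687 0.0297 0.2036] rad/ang 0.3182 16.87 xdir 16.7 z [-4.3e-03  5.0e-04 -1.0e+00] F [-0.88 -0.73 -0.06] w 0.0004 q6 -0.36
need tool cm [ 0.18 -0.07 -0.  ]
tilt fix deg [-0.1   0.23  0.  ]
```

View pics/both2.png

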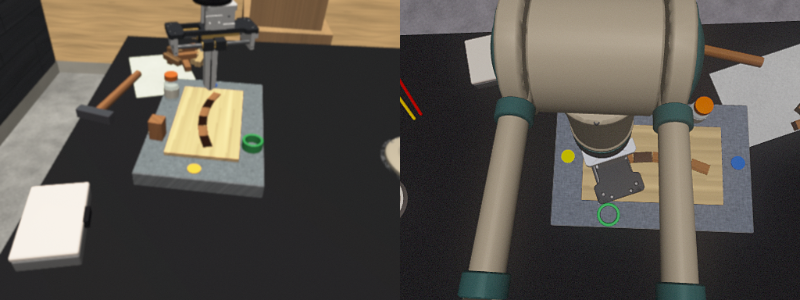

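The hand is well above the panel. In the side view the offcut (157,127), glue pot (171,83) and tape (252,143) match the first picture at this scale. Handing in.

```bash
python3 -c "
from rig import hand_in
print(hand_in())"
```

```text
the job is handed in; nothing more can be done
None
```

I ran the shut fingertips along the band from piece 1 (beside the blue dot) to piece 6 (beside the yellow dot), pressing all six pieces in turn. The job is handed in, and no verdict was reported.

- **Pressing:** at each check during the run the upward wrist force was about 4.5–5.8 N. The fingertips were about 5.5 mm below the pieces' rest height, so the panel sank about that far, well short of its bottom. The path stayed within 2 mm of the band's centre line, and within 0.5 mm after piece 1.
- **Sideways force:** friction gave up to about 5 N of sideways force during the run.
- **After lifting:** the fingertips were at 0.204 m height with about zero vertical force. The pictures showed the offcut, glue pot and tape roll upright and apparently where they started. I compared them only by eye. I did not measure the panel's return height.
- **Time:** the last reading was 8.35 s, against the 42 s limit.

No check failed or disagreed.

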